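# Hold a web plate at its root gap over the base plate for tacking

## Robot

A 6-joint arm with a two-finger parallel gripper is mounted at the origin on the work surface. World frame = base frame: x ahead of the robot, y to its left, z up, the work surface at z = 0. Lengths are in m, angles in rad, forces in N, time in s.
With the tool pointing down it reaches from about 0.425 to 0.95 m from the base axis. Payload 3.5 kg.
Tool frame: the origin (TCP) lies midway between the tips of the shut fingers; the grasp point (between the pads) lies 19 mm behind it; z points along the fingers, y is the line along which they close (so a half turn about z gives the same grasp; the last joint's range is limited). The gripper opens to 85 mm and grips with 20 to 120 N. Pads are 22 mm wide; open, the fingers measure 114 mm over their backs; the gripper's body (76 mm by 85 mm) begins 54 mm behind the grasp point. The pads swing forward as they close: fully open they stand 13 mm farther back than shut.
Start: joints at [-1.408, 0.286, 1.577, -0, 1.279, -0.15], TCP at [0.208, -0.642, 0.231] pointing down, gripper open.
Joint ranges: [-2.77, 2.77], [-0.9, 2.22], [0.21, 2.48], [-1.53, 4.67], [0.24, 2.81], [-2.84, 2.84]. Speed limits (rad/s): [2.79, 2.79, 3.14, 3.14, 3.14, 3.14].

## Interface

Orientations are given as a unit quaternion [x, y, z, w].
In Python, from plant import get_state, read_camera, ctrl gives the robot as it stands.
- The arm moves only by the shell command python3 -m crank 'ROWS' [FORCE]. ROWS is JSON, a list of rows, each a list of 3 entries, a list of its own where there are three numbers: the shift along the tool's x, y, z in mm, then the turn about the tool's z in degrees, then the closure in counts, from 0 (fully open) to 255 (shut). In form: [[[tx, ty, tz], yaw, claw], ...]. A call has 1 to 10 rows; each row is the pose to reach, as a shift and turn from the pose commanded when the call began, along the tool's axes at that moment; what a row does not reach only later rows make up. A row lasts 1/10 s, in which the tool goes at most 50 mm and 8.59 degrees, less where a joint would pass 70% of its speed; a pose out of reach is approached as far as the arm can. A call with a gripper value outside its range is refused whole. The fingers move at their own pace and stop on an object; FORCE is the grip in N (left out, the last holds). Time passes only in rows, so rows that repeat a pose let the fingers close. It gives the time, the measured TCP pose, the force, the opening and the grip force at its end, in the units of the state.
- get_state(): the state, without advancing time (a new reading comes with each control period).
- read_camera(name): name is "scene" or "top" or "wrist"; returns a dict with "frame" (420x560x3 uint8, blue, green, red), "range_z" (420x560 float32, m along the optical axis (not along the pixel's ray), 0 where there is no reading), "vfov" (degrees; the focal length in pixels is half the picture's height over the tangent of half this angle, whatever the lens; pixels are square), "cx", "cy" (the principal point, pixels), "origin" and "orientation" of the camera in the world. Camera axes: x right, y down, z forward; pixel columns grow to the right and rows downward; lengths in m; the calibration is good to about 2 mm. A picture is of the moment at which its call begins.
- ctrl.sign_off(): hands the job in; it is judged then, once.
The state is a dict: "time": time; "qpos": joint angles; "dq": joint speeds; "joint_efforts": joint torques, N m; "eef_pos": TCP position; "tcp_rot": TCP orientation; "contact_force": force on the tool from outside, world axes, zero at the start; "wrist_torque": the same for the moment, N m; "opening": opening from 0.0 (shut) to 1.0 (fully open); "finger_force": force on a finger pad.
Only numpy, scipy, OpenCV 4.12 (cv2) and the standard library are available. Lean on these libraries where they do the work, as an engineer would, in place of code of your own. Each camera call takes 0.05 s, during which the arm holds its last target. There are 200 camera calls.

## Task

Slide the carriage by its handle post fully home against the end stop on the robot's left. Then take the plain rectangular plate out of the rack, lift it over the fence without hitting the fence, and hold it upright above the chalk line on the base plate, lengthwise along the line and covering it from end to end, with an even gap of about 8 mm so that it does not touch the base plate. Finish while still holding it there steadily for tacking, with the carriage still at its stop and the other things left where they are.

Things in the scene. Friction and masses are not known exactly. Their poses are not given: they have to be found in the camera images.
- carriage (a joint): Travel of the carriage of the low positioning slide on the robot's left: 0 at the near end of its run (robot's right), 0.160 m at the stop where it must go; grows along the slide's own +y axis (roughly the robot's left, turned with the slide by up to 0.25 rad). Stiff: about 4 N of dry friction; it stays where it is left and does not spring back.
- handle (a point): The black upright handle post on the carriage, 22 mm in diameter, free-standing 55 mm tall (from 40 to 95 mm above the table); this point is on its axis, 80 mm above the table. It moves with the carriage; its y axis points along the slide towards the stop, z up.
- seam (a point): Middle of the white chalk line (100 mm long, 4 mm wide) on the steel base plate (150 mm along the line x 100 mm, 10 mm thick) that is clamped on the carriage; on the plate's top face, 50 mm above the table. x axis along the line, y axis along the slide towards the stop, z up. It moves with the carriage and lies 92 mm further along y than the handle. Two low clamps on opposite corners of the base plate rise 18 mm above it.
- web_center (a point): Centre of the web plate to be carried: a plain rectangular steel plate 100 mm long, 10 mm thick, 80 mm tall, about 0.5 to 0.75 kg, standing upright on its long edge in one of the rack's three slots. x axis along its length, y axis through its thickness, z up; its lower edge is 40 mm below this point and its top edge 40 mm above. The slot hides its lowest 20 mm, so it is best pinched across its thickness from above in its upper half.
- ell_center (a point): An L-shaped steel plate of the same length, thickness and height, in another slot of the rack; not needed. The point is mid-length, 40 mm above its lower edge.
- strip_center (a point): A narrow steel strip 45 mm long, 10 mm thick, 88 mm tall, in another slot of the rack; not needed. The point is mid-length, 40 mm above its lower edge.
- rack: The fixed plate rack on the robot's right: wooden base 130 x 190 x 15 mm with three 13 mm wide, 20 mm deep slots parallel to its x axis, at y = -65, 0 and +65 mm of it; slot floors 15 mm and slot lips 35 mm above the table. Origin under its centre, z up.
- fence: The fixed fence between rack and slide: a steel box section standing on edge, 320 mm long (its x axis), 40 mm wide (y), 90 mm tall. Origin under its centre.
- pipe: A short steel pipe stub standing on end, 48 mm diameter, 50 mm tall, near the slide; leave alone. Origin at its underside.
- offcut: A steel block 50 x 30 x 30 mm beyond the rack; leave alone. Origin at its underside.
- can: A grey can 52 mm diameter, 110 mm tall, at the far side; leave alone. Origin at its underside.
- hammer: A hammer lying at the far side; leave alone.
- brush: A brush lying beyond the slide's stop; leave alone.
- wrench: A wrench lying at the far side; leave alone.
- magnet: A triangular welding magnet about 90 x 90 x 18 mm lying to the right of the rack; leave alone. Origin at its underside.
- web: The same web plate; origin at the middle of its lower edge, 40 mm below web_center, same axes.
- bed: The slide's fixed bed, 140 x 370 mm, with the end stop at its +y end; the carriage and base plate ride on it, wholly below 50 mm apart from the handle post and low clamps. Origin on the table under its middle; y axis along the slide.
Not all that is in view belongs to the job. Leave any blue or purple look-alike of the web alone.

How it is judged:
By the outcome, as a careful person would: the job done as asked, in the order asked, and still so for the second after the job is handed in, while the arm keeps its last pose, push and grip.
It also fails if it takes over 64 s, if anything falls off the work surface, if the arm or the gripper's body presses on something with over 40 N, if the wrist force passes 120 N, or if a joint passes its speed limit or range.

## Working session

There is one attempt and no reset: what is moved stays moved. The work goes in short steps, Python scripts to look and compute and a shell command to move; the robot and the scene stay as the last step left them, time stands still between calls to the robot, and variables do not carry over. Pictures are saved under pics/ and viewed, at most 10 in all, crops included, and the job is handed in when it is done.

```bash
ls; mkdir -p pics
cat > h.py <<'E'
import numpy as np,cv2
from plant import get_state,read_camera,ctrl
from scipy.spatial.transform import Rotation as R
def cam(n):
    c=read_camera(n); h,w=c['frame'].shape[:2]
    c['f']=h/2/np.tan(np.radians(c['vfov'])/2); c['R']=R.from_quat(c['orientation']).as_matrix(); c['o']=np.array(c['origin']); return c
def plane(c,uv,z):
    uv=np.atleast_2d(uv).astype(float)
    d=np.c_[(uv[:,0]-c['cx'])/c['f'],(uv[:,1]-c['cy'])/c['f'],np.ones(len(uv))]@c['R'].T
    return c['o']+d*((z-c['o'][2])/d[:,2])[:,None]
def cloud(c):
    h,w=c['range_z'].shape; u,v=np.meshgrid(np.arange(w),np.arange(h)); z=c['range_z']
    return np.stack([(u-c['cx'])/c['f']*z,(v-c['cy'])/c['f']*z,z],-1)@c['R'].T+c['o']
E
python3 - <<'E'
from h import *
for n in('top','scene'):
    c=cam(n); cv2.imwrite(f'pics/{n}0.png',c['frame']); print(n,c['o'],c['R'].round(3).tolist(),c['f'],c['cx'],c['cy'])
print(get_state())
E
```

```text
pics
top [ 0.46094015 -0.01399468  1.15403069] [[-0.022, -0.993, 0.119], [-1.0, 0.023, 0.009], [-0.011, -0.119, -0.993]] 409.41565351525026 272.60020930600365 210.7750402738591
scene [ 1.00754969 -0.75130071  1.04149041] [[0.872, 0.356, -0.336], [0.489, -0.652, 0.58], [-0.013, -0.67, -0.743]] 519.3403078897322 275.68901044637954 208.30045638534256
{'time': 0.1, 'qpos': array([-1.40800563e+00,  2.87107805e-01,  1.57803604e+00, -2.04097521e-05,
        1.27859481e+00, -1.49994451e-01]), 'dq': array([ 0.000801  , -0.00134666, -0.00342709,  0.00019914,  0.00155028,
       -0.00034199]), 'joint_efforts': array([ 9.13494787e-04, -4.07295263e+01, -2.93699294e+01, -1.55337784e-04,
        3.38678830e-03, -1.61115249e-06]), 'eef_pos': array([ 0.20763362, -0.64164649,  0.23006206]), 'tcp_rot': array([ 9.87794559e-01,  1.55758652e-01, -1.66341012e-05, -1.07291712e-03]), 'contact_force': array([ 0.02117456,  0.64716793, -0.99010593]), 'wrist_torque': array([0.00940714, 0.0346328 , 0.04707696]), 'finger_force': 0.0, 'opening': 1.0014291891881058}
```

View pics/top0.png

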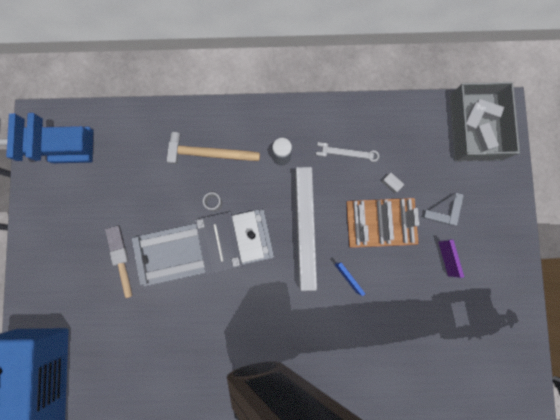

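View pics/scene0.png

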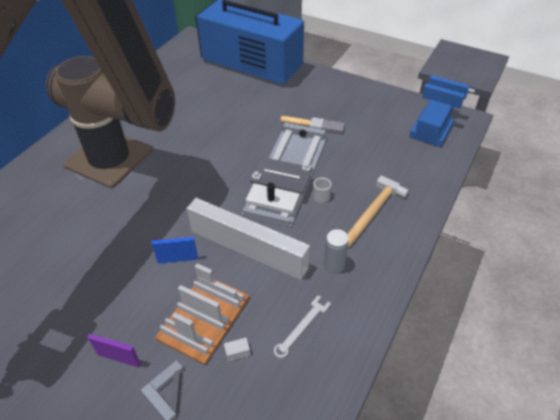

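The top view shows the handle at about (251,235), the chalk line at (218,243), the fence at (306,228), and rack slots at x≈360, 386 and 409. In the scene view the rack plates are at (205,275), (200,302) and (183,328). The blue and purple look-alikes are at (175,250) and (115,350) in that view. Next I measure with depth and take one close crop.

Run:
```python
from h import *
c=cam('top'); s=cam('scene')
a=cv2.resize(s['frame'][240:370,130:270],None,fx=4,fy=4,interpolation=cv2.INTER_CUBIC)
b=cv2.resize(c['frame'][190:260,340:430],None,fx=5,fy=5,interpolation=cv2.INTER_CUBIC)
im=np.zeros((520,560+240,3),np.uint8); im[:,:560]=a[:520]
im[:187,560:]=cv2.resize(b,(240,187)); 
d=cv2.resize(c['frame'][205:290,125:280],(240,132),interpolation=cv2.INTER_CUBIC); im[200:332,560:]=d
cv2.imwrite('pics/crop.png',im)
# rack orange
for nm,k in(('top',c),('scene',s)):
    P=cloud(k); hsv=cv2.cvtColor(k['frame'],cv2.COLOR_BGR2HSV)
    # rack region
    m=(hsv[...,0]<20)&(hsv[...,1]>120)&(hsv[...,2]>90)&(P[...,1]<-.1)&(P[...,2]>.01)&(P[...,2]<.06)
    n,l,st,ce=cv2.connectedComponentsWithStats(m.astype(np.uint8))
    q=P[m]; r=cv2.minAreaRect(q[:,:2].astype(np.float32)*1000); print(nm,'rack',r,np.median(q[:,2]))
    rc=np.array(r[0])/1000
    t=(P[...,2]>.055)&(np.linalg.norm(P[...,:2]-rc,axis=-1)<.13)&(P[...,2]<.2)
    n,l,st,ce=cv2.connectedComponentsWithStats(t.astype(np.uint8))
    for i in range(1,n):
        if st[i,4]>15:
            q=P[l==i]; print(' plate',ce[i].round(),st[i,4],cv2.minAreaRect(q[:,:2].astype(np.float32)*1000),np.percentile(q[:,2],[5,50,95,99]).round(3))
    # fence
    t=(P[...,2]>.075)&(abs(P[...,1]+.08)<.12)&(P[...,2]<.105)&(P[...,0]>.3)&(P[...,0]<.75)
    q=P[t]; print(' fence',cv2.minAreaRect(q[:,:2].astype(np.float32)*1000),len(q),np.percentile(q[:,2],95))
    # handle
    t=(P[...,2]>.075)&(P[...,2]<.11)&(P[...,1]>.02)&(P[...,1]<.25)&(P[...,0]>.3)&(P[...,0]<.55)&(hsv[...,2]<60)
    if t.any():
        q=P[t]; print(' handle',q.mean(0),np.ptp(q,axis=0),len(q),np.argwhere(t).mean(0)[::-1])
```

```text
top rack ((558.8145141601562, -286.0943603515625), (120.05437469482422, 143.67391967773438), 1.5261321067810059) 0.015589877067823776
 plate [388. 220.] 303 ((557.6456298828125, -307.6049499511719), (99.23515319824219, 11.814983367919922), 1.1435027122497559) [0.06  0.092 0.098 0.099]
 plate [361. 207.] 23 ((595.99169921875, -241.58236694335938), (19.395612716674805, 8.274333953857422), 0.38155168294906616) [0.055 0.057 0.06  0.061]
 plate [413. 217.] 178 ((564.18115234375, -372.8372497558594), (12.765130996704102, 44.933353424072266), 89.95075225830078) [0.058 0.095 0.106 0.107]
 plate [364. 229.] 147 ((543.6383666992188, -243.06565856933594), (74.9619369506836, 10.698460578918457), 1.2429178953170776) [0.056 0.085 0.097 0.099]
 fence ((575.2340087890625, -105.20635986328125), (376.2445983886719, 131.12347412109375), 9.979328155517578) 2061 0.09443860750104038
 handle [0.52891796 0.05322368 0.0958762 ] [0.01316555 0.01325101 0.00823446] 20 [250.7 234. ]
scene rack ((559.7509155273438, -312.5189208984375), (129.4554901123047, 188.53526306152344), 1.0175822973251343) 0.014614492065784246
 plate [204. 273.] 230 ((527.5615844726562, -247.28939819335938), (47.675052642822266, 12.988752365112305), 3.760146141052246) [0.057 0.082 0.096 0.097]
 plate [199. 300.] 541 ((556.320556640625, -311.5440979003906), (103.93111419677734, 12.700492858886719), 2.1175997257232666) [0.059 0.085 0.097 0.098]
 plate [183. 324.] 298 ((563.2388305664062, -376.3076171875), (47.57516860961914, 11.39274787902832), 1.9815608263015747) [0.059 0.089 0.104 0.105]
 fence ((556.3389892578125, -54.711578369140625), (366.7047119140625, 199.5772705078125), 17.752092361450195) 2275 0.09269647862192679
 handle [0.53099506 0.04682111 0.08935163] [0.01680537 0.01990343 0.02176474] 49 [270.48979592 187.93877551]
```

View pics/crop.png

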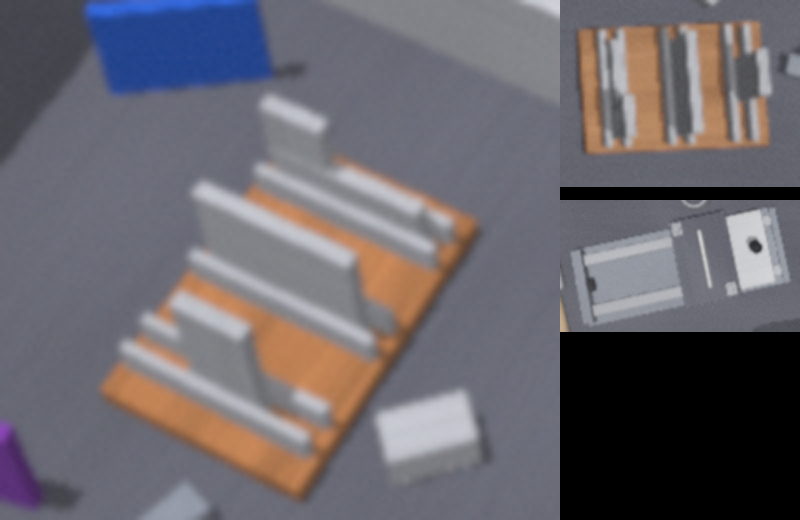

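The crop shows the plain full rectangle in the middle slot (scene ≈(200,300), top ≈(388,220)). The nearer-fence plate is the L (204,273), the far one is the strip (183,324), and blue and purple are decoys, so the web is the middle plate. Next are the slide direction and fence.

Run:
```python
from h import *
c=cam('top'); P=cloud(c); s=cam('scene'); hs=cv2.cvtColor(c['frame'],cv2.COLOR_BGR2HSV)
g=cv2.cvtColor(c['frame'],cv2.COLOR_BGR2GRAY)
# chalk: bright within ROI on dark plate
def chalk(k,roi,z=.05,th=None):
    g=cv2.cvtColor(k['frame'],cv2.COLOR_BGR2GRAY); x0,y0,x1,y1=roi; r=g[y0:y1,x0:x1]
    m=(r>140).astype(np.uint8); n,l,st,ce=cv2.connectedComponentsWithStats(m)
    for i in range(1,n):
        if st[i,4]>20:
            p=np.argwhere(l==i)[:,::-1]+[x0,y0]; q=plane(k,p,z); print('chalk',st[i],q.mean(0),cv2.minAreaRect(q[:,:2].astype(np.float32)*1000))
chalk(c,(207,218,232,266)); chalk(s,(255,163,310,184))
# base plate/bed by height
x0=np.array([.52,.05])
t=(P[...,2]>.0855)&(P[...,2]<.098)&(P[...,0]>.35)&(P[...,0]<.75)&(g>120)&(np.abs(np.arange(560)-306)[None]<14)
print('fence',cv2.minAreaRect(P[t][:,:2].astype(np.float32)*1000))
# handle top
t=(g<60).astype(np.uint8); t[:228]=0;t[242:]=0;t[:,:243]=0;t[:,259:]=0
print('handle px',np.argwhere(t)[:,::-1].mean(0),t.sum(),plane(c,np.argwhere(t)[:,::-1].mean(0),.085))
# bed: points with height 8..40mm in slide region
t=(P[...,2]>.01)&(P[...,2]<.11)&(P[...,1]>-.03)&(P[...,1]<.4)&(P[...,0]>.4)&(P[...,0]<.62)
n,l,st,ce=cv2.connectedComponentsWithStats(t.astype(np.uint8)); i=1+np.argmax(st[1:,4]); print('slide',st[i],cv2.minAreaRect(P[l==i][:,:2].astype(np.float32)*1000))
st=get_state(); Rm=R.from_quat(st['tcp_rot']).as_matrix(); print(Rm.round(3).tolist(),st['eef_pos'])
```

```text
chalk [  7   6  10  38 122] [0.50971742 0.14434586 0.05      ] ((511.193603515625, 144.67149353027344), (102.18502807617188, 8.61148452758789), 11.394007682800293)
chalk [41  0 14  8 64] [0.55261264 0.20007988 0.05      ] ((548.3853149414062, 194.4866485595703), (36.216739654541016, 28.148954391479492), 28.485458374023438)
chalk [  9   6  36  10 107] [0.51028272 0.14354188 0.05      ] ((509.22265625, 143.31385803222656), (101.03555297851562, 11.261712074279785), 11.1782865524292)
chalk [ 0  8  6  8 38] [0.45375466 0.10621448 0.05      ] ((454.6251220703125, 107.5806655883789), (13.67944049835205, 27.7193546295166), 30.800146102905273)
fence ((544.6771240234375, -90.18592834472656), (319.8615417480469, 40.30541229248047), 0.41514837741851807)
handle px [250.76923077 234.46153846] 26 [[0.52840627 0.05374982 0.085     ]]
slide [ 132  209  142   77 6305] ((501.69061279296875, 194.9974822998047), (149.94772338867188, 378.0816345214844), 11.213788032531738)
[[0.951, 0.308, -0.0], [0.308, -0.951, 0.001], [0.0, -0.001, -1.0]] [ 0.20768099 -0.64202262  0.23082219]
```

```bash
cat > to.py <<'E'
import sys
from h import *
x,y,z,yaw=map(float,sys.argv[1:5]); s=get_state(); M=R.from_quat(s['tcp_rot']).as_matrix()
cur=np.degrees(np.arctan2(M[1,0],M[0,0])); d=M.T@(np.array([x,y,z])-s['eef_pos'])*1000
print('t',round(s['time'],2),'pos',s['eef_pos'].round(4),'yaw',cur.round(2),'tilt',M[:,2].round(4),'shift',d.round(1),'turn',round(cur-yaw,2),'F',s['contact_force'].round(1),'open',round(s['opening'],3),'ff',round(s['finger_force'],1))
E
python3 to.py 0.48 -0.30 0.24 11.25; python3 to.py 0.5285 0.053 0.24 11.25
```

```text
t 0.3 pos [ 0.2077 -0.642   0.2308] yaw 17.92 tilt [-1.e-04  8.e-04 -1.e+00] shift [ 364.4 -241.6   -8.9] turn 6.67 F [-1.1  0.2  0.4] open 0.997 ff 0.0
t 0.3 pos [ 0.2077 -0.642   0.2308] yaw 17.92 tilt [-1.e-04  8.e-04 -1.e+00] shift [ 519.1 -562.6   -8.6] turn 6.67 F [-1.1  0.2  0.4] open 0.997 ff 0.0
```

```bash
python3 -m crank '[[[35,-23,-4],3,0],[[75,-50,-8],6.7,0],[[115,-76,-9],6.7,0],[[155,-103,-9],6.7,0],[[195,-129,-9],6.7,0],[[235,-156,-9],6.7,0],[[275,-182,-9],6.7,0],[[315,-209,-9],6.7,0],[[350,-232,-9],6.7,0],[[364,-242,-9],6.7,0]]'; python3 to.py 0.5285 0.053 0.19 11.25
```

```text
time: 1.3
eef_pos: [0.4814, -0.2969, 0.2405]
tcp_rot: [0.995, 0.1, 0.0, -0.0]
contact_force: [-0.3, -0.4, 0.4]
opening: 1.0
finger_force: 0.0
t 1.3 pos [ 0.4814 -0.2969  0.2405] yaw 11.42 tilt [ 8.e-04  6.e-04 -1.e+00] shift [ 115.4 -333.6   50.7] turn 0.17 F [-0.3 -0.4  0.4] open 1.0 ff 0.0
```

```bash
python3 -m crank '[[[12,-35,0],0,0],[[25,-75,0],0,0],[[39,-115,0],0,0],[[54,-155,0],0,0],[[68,-195,0],0,0],[[82,-235,10],0,0],[[96,-275,30],0,0],[[110,-315,45],0,0],[[116,-334,51],0,0],[[116,-334,51],0,0]]'; python3 to.py 0.5285 0.053 0.064 11.25
python3 - <<'E'
from h import *
c=cam('wrist'); cv2.imwrite('pics/w1.png',c['frame']); P=cloud(c); g=c['frame'].max(2)
t=(P[...,2]>.088)&(P[...,2]<.105)&(abs(P[...,0]-.53)<.035)&(abs(P[...,1]-.053)<.035)
print(t.sum()); q=P[t]; print(q.mean(0),q.min(0),q.max(0),cv2.minEnclosingCircle(q[:,:2].astype(np.float32)*1000))
E
```

```text
time: 2.3
eef_pos: [0.5274, 0.0527, 0.1879]
tcp_rot: [0.995, 0.1, -0.001, -0.0]
contact_force: [0.1, -0.8, 0.5]
opening: 0.999
finger_force: 0.0
t 2.3 pos [0.5274 0.0527 0.1879] yaw 11.45 tilt [-2.8e-03  7.0e-04 -1.0e+00] shift [1.400e+00 1.000e-01 1.239e+02] turn 0.2 F [ 0.1 -0.8  0.5] open 0.999 ff 0.0
655
[0.52944334 0.05049789 0.0937584 ] [0.51794197 0.03961048 0.08809598] [0.53919267 0.06089188 0.09592713] ((528.5723266601562, 50.27415466308594), 10.767356872558594)
```

View pics/w1.png

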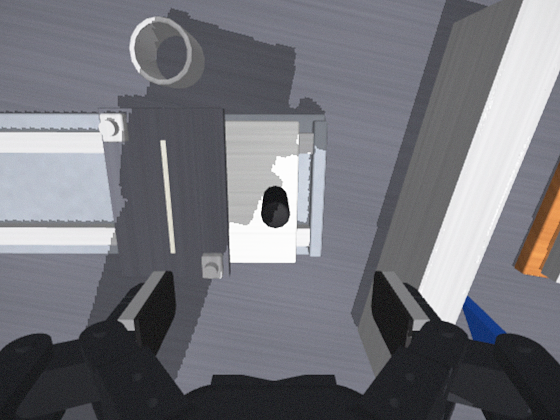

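The wrist view shows the black post at (275,207), chalk at (168,196), clamps at (110,127) and (212,265), all clear of the fingers. I descend over the post and pinch it along the slide.

```bash
python3 -m crank '[[[1,3,30],0,0],[[1,3,65],0,0],[[1,3,100],0,0],[[1,3,118],0,0],[[1,3,124],0,0],[[1,3,124],0,150],[[1,3,124],0,255],[[1,3,124],0,255],[[1,3,124],0,255],[[1,3,124],0,255]]' 30; python3 to.py 0.5286 0.0503 0.064 11.25
```

```text
time: 3.35
eef_pos: [0.5309, 0.048, 0.0671]
tcp_rot: [0.995, 0.098, 0.001, -0.0]
contact_force: [-1.4, 1.9, 6.2]
opening: 0.249
finger_force: 30.0
t 3.35 pos [0.5309 0.048  0.0671] yaw 11.2 tilt [ 2.2e-03  9.0e-04 -1.0e+00] shift [-1.8 -2.7  3.1] turn -0.05 F [-1.4  1.9  6.2] open 0.249 ff 30.0
```

```bash
python3 -m crank '[[[0,-5,0],0,255],[[0,-15,0],0,255],[[0,-27,0],0,255],[[0,-40,0],0,255],[[0,-55,0],0,255],[[0,-70,0],0,255],[[0,-85,0],0,255],[[0,-95,0],0,255],[[0,-100,0],0,255],[[0,-100,0],0,255]]'; python3 to.py 0.5286 0.0503 0.064 11.25
python3 - <<'E'
from h import *
c=cam('top'); s=get_state()
cv2.imwrite('pics/t2.png',cv2.resize(c['frame'][195:300,105:290],None,fx=4,fy=4,interpolation=cv2.INTER_CUBIC))
E
```

```text
time: 4.35
eef_pos: [0.5115, 0.1461, 0.0671]
tcp_rot: [0.995, 0.098, 0.001, 0.0]
contact_force: [-2.0, 0.6, 6.6]
opening: 0.247
finger_force: 30.3
t 4.35 pos [0.5115 0.1461 0.0671] yaw 11.27 tilt [ 2.5e-03 -2.0e-04 -1.0e+00] shift [-1.9 97.3  3.1] turn 0.02 F [-2.   0.6  6.6] open 0.247 ff 30.3
```

View pics/t2.png

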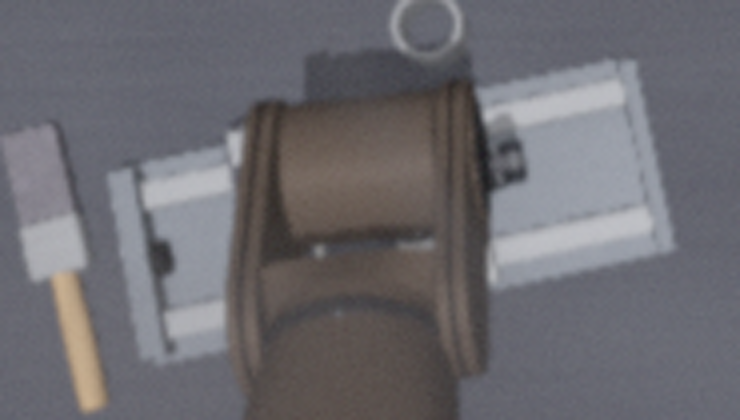

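The carriage moved with the gripper; the gap from base plate (≈235,150) to stop bumper (≈170,258) is roughly 45–50 mm. I continue, slowing near the stop.

```bash
python3 -m crank '[[[0,-8,0],0,255],[[0,-18,0],0,255],[[0,-26,0],0,255],[[0,-32,0],0,255],[[0,-36,0],0,255],[[0,-38,0],0,255],[[0,-40,0],0,255],[[0,-40,0],0,255]]'; python3 to.py 0.5286 0.0503 0.064 11.25
python3 - <<'E'
from h import *
c=cam('wrist'); cv2.imwrite('pics/w2.png',c['frame'])
E
```

```text
time: 5.2
eef_pos: [0.5039, 0.1844, 0.0671]
tcp_rot: [0.995, 0.098, 0.001, 0.001]
contact_force: [-1.2, -2.8, 7.1]
opening: 0.249
finger_force: 30.3
t 5.2 pos [0.5039 0.1844 0.0671] yaw 11.27 tilt [ 0.0025 -0.0014 -1.    ] shift [ -2.  136.4   3.3] turn 0.02 F [-1.2 -2.8  7.1] open 0.249 ff 30.3
```

View pics/w2.png

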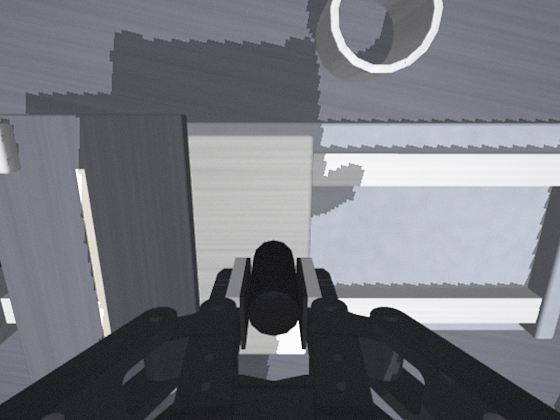

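The post (273,285) is firmly between the pads. I creep on.

```bash
python3 -m crank '[[[0,-3,0],0,255],[[0,-5,0],0,255],[[0,-7,0],0,255],[[0,-8,0],0,255],[[0,-8,0],0,255]]'; python3 to.py 0.5286 0.0503 0.064 11.25;  python3 -m crank '[[[0,-2,0],0,255],[[0,-3,0],0,255],[[0,-4,0],0,255],[[0,-4,0],0,255]]'; python3 to.py 0.5286 0.0503 0.064 11.25
```

```text
time: 5.75
eef_pos: [0.5023, 0.1921, 0.067]
tcp_rot: [0.995, 0.098, 0.001, 0.001]
contact_force: [-0.3, -3.9, 6.6]
opening: 0.242
finger_force: 30.3
t 5.75 pos [0.5023 0.1921 0.067 ] yaw 11.27 tilt [ 0.0025 -0.0017 -1.    ] shift [ -2.  144.2   3.4] turn 0.02 F [-0.3 -3.9  6.6] open 0.242 ff 30.3
time: 6.15
eef_pos: [0.5016, 0.1959, 0.067]
tcp_rot: [0.995, 0.098, 0.001, 0.001]
contact_force: [-1.8, -3.6, 7.6]
opening: 0.251
finger_force: 30.3
t 6.15 pos [0.5016 0.1959 0.067 ] yaw 11.26 tilt [ 0.0024 -0.0018 -1.    ] shift [ -1.9 148.1   3.4] turn 0.01 F [-1.8 -3.6  7.6] open 0.251 ff 30.3
```

```bash
for i in 1 2 3; do python3 -m crank '[[[0,-1,0],0,255],[[0,-2,0],0,255],[[0,-3,0],0,255],[[0,-3,0],0,255]]' | grep -E 'eef|contact'; done;python3 to.py 0.5286 0.0503 0.064 11.25
```

```text
eef_pos: [0.5011, 0.1983, 0.0671]
contact_force: [-0.6, -6.4, 6.9]
eef_pos: [0.5011, 0.1983, 0.067]
contact_force: [0.2, -15.5, 7.8]
eef_pos: [0.5011, 0.1984, 0.067]
contact_force: [1.7, -26.0, 8.4]
t 7.35 pos [0.5011 0.1984 0.067 ] yaw 11.5 tilt [ 0.0032 -0.0153 -0.9999] shift [ -2.5 150.5   5.3] turn 0.25 F [  1.7 -26.    8.4] open 0.243 ff 32.4
```

It is hard against the stop: the position stays constant while force builds to 26 N. I unload, release, rise, and check the line with the wrist camera.

```bash
python3 -m crank '[[[0,3,0],0,255],[[0,6,0],0,255],[[0,6,0],0,100],[[0,6,0],0,0],[[0,6,0],0,0],[[0,6,0],0,0],[[0,6,0],0,0],[[0,6,-20],0,0],[[0,6,-50],0,0],[[0,6,-90],0,0]]'; python3 -m crank '[[[0,0,-40],0,0],[[0,0,-80],0,0],[[0,0,-80],0,0],[[0,0,-80],0,0],[[0,0,-80],0,0]]'
python3 - <<'E'
from h import *
c=cam('wrist'); cv2.imwrite('pics/w3.png',c['frame']); P=cloud(c)
t=(P[...,2]>.085)&(P[...,2]<.105)&(abs(P[...,0]-.50)<.05)&(abs(P[...,1]-.2)<.05)
q=P[t]; print('handle',len(q),q.mean(0),cv2.minEnclosingCircle(q[:,:2].astype(np.float32)*1000))
E
python3 to.py .5 .2 .2 11.25
```

```text
time: 8.35
eef_pos: [0.4981, 0.1993, 0.1541]
tcp_rot: [0.995, 0.098, -0.003, 0.0]
contact_force: [0.3, 1.3, 0.1]
opening: 1.001
finger_force: 0.0
time: 8.85
eef_pos: [0.4989, 0.1994, 0.2337]
tcp_rot: [0.995, 0.098, -0.001, 0.0]
contact_force: [0.0, -0.5, -0.7]
opening: 0.999
finger_force: 0.0
handle 497 [0.50046557 0.19673857 0.0935201 ] ((499.3354797363281, 196.49172973632812), 10.895761489868164)
t 8.9 pos [0.4987 0.1994 0.2332] yaw 11.23 tilt [-3.7e-03 -7.0e-04 -1.0e+00] shift [ 1.5 -0.4 33.2] turn -0.02 F [0.2 1.1 0. ] open 0.997 ff 0.0
```

View pics/w3.png

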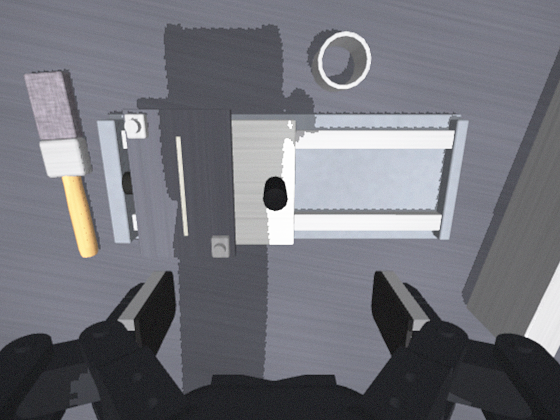

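The carriage is against its stop (≈125,180); the chalk runs (179,137)–(185,235). Now measure the line accurately and the web from here.

```bash
python3 - <<'E'
from h import *
for n,roi in(('wrist',(165,125,200,250)),('top',None),('scene',None)):
    c=cam(n); P=cloud(c); g=c['frame'].astype(int)
    if roi: m=np.zeros(g.shape[:2],bool); m[roi[1]:roi[3],roi[0]:roi[2]]=1
    else: m=(abs(P[...,0]-.482)<.06)&(abs(P[...,1]-.286)<.025)&(P[...,2]<.06)
    m&=g.min(2)>130
    k,l,st,ce=cv2.connectedComponentsWithStats(m.astype(np.uint8))
    if k<2: print(n,'none'); continue
    i=1+np.argmax(st[1:,4]); p=np.argwhere(l==i)[:,::-1]; q=plane(c,p,.05)
    q[:,:2]; r=cv2.minAreaRect(q[:,:2].astype(np.float32)*1000)
    v=cv2.fitLine(q[:,:2].astype(np.float32),cv2.DIST_L2,0,0,0).ravel()
    e=(q[:,:2]-v[2:])@v[:2]; mid=v[2:]+v[:2]*(e.min()+e.max())/2
    print(n,st[i],'mid',mid.round(4),'len',np.ptp(e).round(4),'ang',np.degrees(np.arctan(v[1]/v[0])),'z depth',np.median(P[l==i][:,2]))
E
python3 to.py .557 -.309 .25 1.1
```

```text
wrist [175 136  13 100 493] mid [0.4817 0.2869] len 0.0997 ang 11.246886 z depth 0.04969978247947748
top [166 267   1   3   3] mid [0.4458 0.2845] len 0.0053 ang 0.55519354 z depth 0.0517872862930544
scene none
t 9.05 pos [0.499  0.1994 0.2336] yaw 11.22 tilt [-3.1e-03 -6.0e-04 -1.0e+00] shift [-42.1 509.9 -16.3] turn 10.12 F [-0.3 -0.2  0.8] open 0.997 ff 0.0
```

```bash
python3 -m crank '[[[-3,30,-8],4,0],[[-6,75,-16],8,0],[[-9,120,-16],10.1,0],[[-14,170,-16],10.1,0],[[-18,220,-16],10.1,0],[[-22,270,-16],10.1,0],[[-26,320,-16],10.1,0],[[-30,370,-16],10.1,0],[[-35,420,-16],10.1,0],[[-38,460,-16],10.1,0]]'|head -2; python3 -m crank '[[[-3,30,0],0,0],[[-4,50,5],0,0],[[-4,50,15],0,0],[[-4,50,25],0,0],[[-4,50,25],0,0],[[-4,50,25],0,0]]'
python3 - <<'E'
from h import *
c=cam('wrist'); cv2.imwrite('pics/w4.png',c['frame']); P=cloud(c)
t=(P[...,2]>.088)&(P[...,2]<.102)&(abs(P[...,0]-.557)<.07)&(abs(P[...,1]+.309)<.025)
q=P[t]; print('web',len(q),cv2.minAreaRect(q[:,:2].astype(np.float32)*1000),np.median(q[:,2]))
v=cv2.fitLine(q[:,:2].astype(np.float32),cv2.DIST_L2,0,0,0).ravel(); print(v,np.degrees(np.arctan(v[1]/v[0])))
E
python3 to.py .557 -.309 .2 1.1
```

```text
time: 10.05
eef_pos: [0.5515, -0.2617, 0.2503]
time: 10.65
eef_pos: [0.549, -0.3075, 0.2255]
tcp_rot: [1.0, 0.011, -0.001, -0.001]
contact_force: [-0.3, -0.3, 0.6]
opening: 1.0
finger_force: 0.0
web 1386 ((556.714599609375, -312.6700134277344), (100.07845306396484, 9.551862716674805), 1.2724477052688599) 0.09420557088687107
[ 0.99970037  0.02447758  0.55905324 -0.31236315] 1.4026022
t 10.7 pos [ 0.5493 -0.3079  0.2263] yaw 1.22 tilt [-1.e-04  2.e-04 -1.e+00] shift [ 7.7  1.3 26.3] turn 0.12 F [ 0.2 -1.3 -0.3] open 1.001 ff 0.0
```

View pics/w4.png

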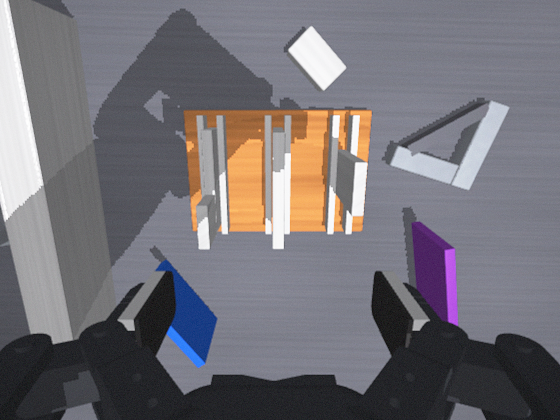

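The web is the middle plate (278,190), top edge full length; its neighbours at (207,190) and (355,180) are close, so I pre-close the fingers to ≈40 mm before descending.

```bash
python3 to.py .5568 -.312 .052 1.27; python3 -m crank '[[[7.5,3.5,0],0,135],[[7.5,3.5,10],0,135],[[7.5,3.5,30],0,135],[[7.5,3.5,50],0,135],[[7.5,3.5,60],0,135],[[7.5,3.5,60],0,135]]'; python3 to.py .5568 -.312 .052 1.27
```

```text
t 10.7 pos [ 0.5493 -0.3079  0.2263] yaw 1.22 tilt [-1.e-04  2.e-04 -1.e+00] shift [  7.4   4.3 174.3] turn -0.05 F [ 0.2 -1.3 -0.3] open 1.001 ff 0.0
time: 11.3
eef_pos: [0.5556, -0.3116, 0.1638]
tcp_rot: [1.0, 0.01, -0.002, -0.001]
contact_force: [-0.2, -0.6, 0.4]
opening: 0.471
finger_force: 0.0
t 11.3 pos [ 0.5556 -0.3116  0.1638] yaw 1.13 tilt [-0.0034  0.0027 -1.    ] shift [  1.5   0.7 111.8] turn -0.14 F [-0.2 -0.6  0.4] open 0.471 ff 0.0
```

```bash
python3 -m crank '[[[1,0.5,25],0,135],[[1,0.5,55],0,135],[[1,0.5,80],0,135],[[1,0.5,100],0,135],[[1,0.5,110],0,135],[[1,0.5,112],0,135],[[1,0.5,112],0,135]]'; python3 to.py .5568 -.312 .052 1.27; python3 -m crank '[[[0,0,0],0,190],[[0,0,0],0,255],[[0,0,0],0,255],[[0,0,0],0,255],[[0,0,0],0,255]]' 100;python3 to.py .5568 -.312 .052 1.27
```

```text
time: 12.0
eef_pos: [0.5583, -0.3135, 0.0554]
tcp_rot: [1.0, 0.01, 0.001, 0.001]
contact_force: [0.6, 0.5, -0.3]
opening: 0.472
finger_force: 0.0
t 12.0 pos [ 0.5583 -0.3135  0.0554] yaw 1.12 tilt [ 0.0013 -0.001  -1.    ] shift [-1.5 -1.5  3.4] turn -0.15 F [ 0.6  0.5 -0.3] open 0.472 ff 0.0
time: 12.5
eef_pos: [0.5584, -0.313, 0.056]
tcp_rot: [1.0, 0.01, 0.001, 0.0]
contact_force: [-0.3, 3.1, 6.0]
opening: 0.107
finger_force: 98.3
t 12.5 pos [ 0.5584 -0.313   0.056 ] yaw 1.12 tilt [ 1.7e-03 -4.0e-04 -1.0e+00] shift [-1.6 -1.1  4. ] turn -0.15 F [-0.3  3.1  6. ] open 0.107 ff 98.3
```

```bash
python3 -m crank '[[[0,0,-4],0,255],[[0,0,-12],0,255],[[0,0,-22],0,255],[[0,0,-35],0,255],[[0,0,-55],0,255],[[0,0,-80],0,255],[[0,0,-105],0,255],[[0,0,-130],0,255],[[0,0,-148],0,255],[[0,0,-155],0,255]]'; python3 -m crank '[[[0,0,0],0,255],[[0,0,0],0,255]]' >/dev/null
cat > webm.py <<'E'
from h import *
c=cam('wrist'); s=get_state(); M=R.from_quat(s['tcp_rot']).as_matrix(); P=(cloud(c)-s['eef_pos'])@M  # tool frame
g=c['frame'].min(2)
t=(abs(P[...,0])<.075)&(abs(P[...,1])<.012)&(P[...,2]>-.06)&(P[...,2]<.06)&(g>70)
q=P[t]*1000; print('n',len(q),'x',np.percentile(q[:,0],[0,1,99,100]).round(1),'z',np.percentile(q[:,2],[0,1,50,99,100]).round(1),'y',np.percentile(q[:,1],[1,50,99]).round(1))
top=q[(q[:,0]>20)]; print('xy fit',np.polyfit(top[:,0],top[:,1],1))
b=q[q[:,2]>q[:,2].max()-30]
for x in range(-50,60,10):
    k=q[abs(q[:,0]-x)<3]
    if len(k)>3: print(x,len(k),'z',k[:,2].min().round(1),k[:,2].max().round(1),'y',np.median(k[:,1]).round(1))
cv2.imwrite('pics/w5.png',c['frame'])
E
python3 webm.py; python3 to.py .4817 .2869 .099 11.25
```

```text
time: 13.5
eef_pos: [0.5586, -0.3139, 0.2132]
tcp_rot: [1.0, 0.01, 0.002, 0.002]
contact_force: [0.0, 0.3, -4.9]
opening: 0.105
finger_force: 97.2
n 7303 x [-23.5 -21.2  48.8  49. ] z [-52.2 -40.3 -38.5  25.9  39.6] y [-9.6  0.8 11.3]
xy fit [-0.0062477   1.17884128]
-20 302 z -40.6 -37.3 y 1.2
-10 402 z -52.2 -36.0 y 0.9
0 412 z -44.9 -36.3 y 0.9
10 1580 z -44.4 -3.2 y 0.5
20 463 z -40.4 -36.5 y 0.8
30 499 z -40.7 -37.1 y 1.2
40 522 z -40.7 -36.9 y 1.1
50 1019 z -40.2 39.6 y 0.8
t 13.75 pos [ 0.5568 -0.3124  0.2075] yaw 1.12 tilt [-0.0024  0.0019 -1.    ] shift [ -63.1 -600.4  109.8] turn -10.13 F [-0.8  0.3 -5.5] open 0.104 ff 97.2
```

View pics/w5.png

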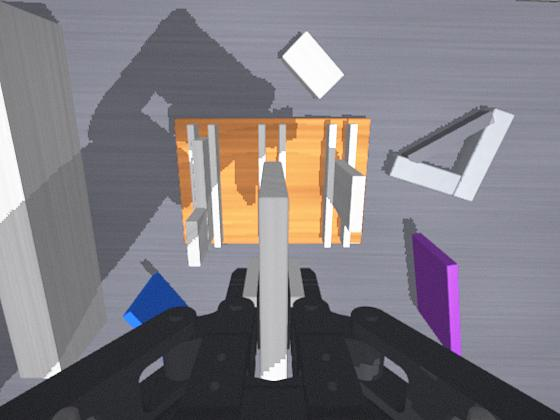

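The web hangs straight in the gripper (far end at (272,165), bottom edge 40 mm past the TCP), empty middle slot behind it. I carry it over the fence.

```bash
python3 to.py .4827 .2879 .2 11.25; python3 -m crank '[[[-1,-10,0],0,255],[[-3,-30,0],-1,255],[[-6,-55,0],-2,255],[[-9,-85,0],-3,255],[[-12,-120,0],-4,255],[[-16,-155,0],-5,255],[[-20,-190,0],-6,255],[[-23,-225,0],-7,255],[[-27,-260,0],-8,255],[[-31,-295,0],-9,255]]'; python3 to.py .4827 .2879 .2 11.25
```

```text
t 13.75 pos [ 0.5568 -0.3124  0.2075] yaw 1.12 tilt [-0.0024  0.0019 -1.    ] shift [ -62.3 -601.6    8.8] turn -10.13 F [-0.8  0.3 -5.5] open 0.104 ff 97.2
time: 14.75
eef_pos: [0.5193, -0.0157, 0.2089]
tcp_rot: [0.996, 0.089, -0.0, -0.0]
contact_force: [0.4, 0.5, -5.3]
opening: 0.104
finger_force: 97.4
t 14.75 pos [ 0.5193 -0.0157  0.2089] yaw 10.25 tilt [-8.e-04  9.e-04 -1.e+00] shift [  18.  -305.3    9.2] turn -1.0 F [ 0.4  0.5 -5.3] open 0.104 ff 97.4
```

```bash
python3 -m crank '[[[2,-35,0],-1,255],[[4,-70,0],-1,255],[[6,-105,0],-1,255],[[8,-140,0],-1,255],[[11,-175,0],-1,255],[[13,-210,0],-1,255],[[15,-240,0],-1,255],[[16,-265,0],-1,255],[[17,-285,0],-1,255],[[18,-297,0],-1,255]]'|head -1; python3 -m crank '[[[0,-6,0],0,255],[[0,-8,0],0,255],[[0,-8,0],0,255],[[0,-8,0],0,255],[[0,-8,0],0,255]]'|head -1; python3 webm.py | head -2;python3 to.py .4827 .2879 .13 11.25
```

```text
time: 15.75
time: 16.25
n 7200 x [-23.5 -21.5  48.4  48.8] z [-45.  -39.4 -37.8  27.4  40.3] y [-9.4  0.9 11.2]
xy fit [-0.00591102  1.23428532]
t 16.3 pos [0.485  0.2841 0.2094] yaw 11.06 tilt [ 0.e+00 -1.e-04 -1.e+00] shift [-1.6 -4.2 79.4] turn -0.19 F [-0.  -0.  -4.6] open 0.11 ff 97.4
```

```bash
python3 -m crank '[[[-0.5,-2,5],-0.1,255],[[-1,-4,20],-0.2,255],[[-1.6,-4.2,40],-0.2,255],[[-1.6,-4.2,60],-0.2,255],[[-1.6,-4.2,75],-0.2,255],[[-1.6,-4.2,85],-0.2,255],[[-1.6,-4.2,89],-0.2,255],[[-1.6,-4.2,89],-0.2,255],[[-1.6,-4.2,89],-0.2,255],[[-1.6,-4.2,89],-0.2,255]]'|head -2;python3 to.py .4827 .2879 .0995 11.25
```

```text
time: 17.3
eef_pos: [0.4832, 0.2889, 0.1216]
t 17.3 pos [0.4832 0.2889 0.1216] yaw 11.33 tilt [ 2.2e-03  8.0e-04 -1.0e+00] shift [-0.8  0.9 22.1] turn 0.08 F [ 0.4 -0.3 -5.6] open 0.102 ff 97.6
```

```bash
python3 -m crank '[[[-0.5,0.8,5],0,255],[[-0.5,0.8,10],0,255],[[-0.5,0.8,15],0,255],[[-0.5,0.8,19],0,255],[[-0.5,0.8,21],0,255],[[-0.5,0.8,21],0,255],[[-0.5,0.8,21],0,255],[[-0.5,0.8,21],0,255]]'|head -2
for i in 1 2 3; do python3 to.py .4827 .2879 .0995 11.25;  python3 -m crank '[[[0,0,0],0,255],[[0,0,0],0,255]]'|sed -n 2p; done
python3 webm.py|head -1
python3 - <<'E'
from h import *
c=cam('wrist'); P=cloud(c); h=cam('scene'); 
w=h['frame'];Q=cloud(h); k=np.linalg.norm(Q-[.48,.29,.1],axis=-1); v,u=np.unravel_index(np.argmin(k),k.shape); print(v,u)
a=cv2.resize(w[max(0,v-50):v+50,max(0,u-60):u+60],None,fx=3.3,fy=3.3,interpolation=cv2.INTER_CUBIC)
f=cv2.resize(c['frame'],(400,300)); im=np.zeros((340,800,3),np.uint8); im[:300,:400]=f; im[:min(330,a.shape[0]),400:400+min(396,a.shape[1])]=a[:330,:396]; cv2.imwrite('pics/fin.png',im)
# face points lower edge & plate top height near the web in world
t=(abs(P[...,0]-.482)<.06)&(abs(P[...,1]-.287)<.06)&(P[...,2]>.044)&(P[...,2]<.056); print('plate z',np.median(P[t][:,2]),t.sum())
t=(P[...,2]>.085)&(P[...,2]<.1)&(abs(P[...,0]-.5)<.03)&(abs(P[...,1]-.197)<.03); print('handle',P[t].mean(0),t.sum(), cv2.minEnclosingCircle(P[t][:,:2].astype(np.float32)*1000))
E
```

```text
time: 18.1
eef_pos: [0.4823, 0.2878, 0.0996]
t 18.1 pos [0.4823 0.2878 0.0996] yaw 11.32 tilt [ 6.e-04  2.e-04 -1.e+00] shift [ 0.4 -0.1  0.1] turn 0.07 F [ 0.1 -0.7 -5.4] open 0.102 ff 97.6
eef_pos: [0.4822, 0.2877, 0.0995]
t 18.3 pos [0.4822 0.2877 0.0995] yaw 11.32 tilt [ 3.e-04  1.e-04 -1.e+00] shift [ 0.5 -0.1  0. ] turn 0.07 F [ 0.1  0.2 -5. ] open 0.103 ff 97.6
eef_pos: [0.4821, 0.2877, 0.0994]
t 18.5 pos [0.4821 0.2877 0.0994] yaw 11.32 tilt [ 2.e-04  1.e-04 -1.e+00] shift [ 0.6 -0.1 -0.1] turn 0.07 F [-0.3  0.1 -4.9] open 0.1 ff 97.6
eef_pos: [0.4821, 0.2877, 0.0993]
n 9995 x [-23.7 -21.1  72.6  73.7] z [-43.6 -39.3 -37.2  51.2  52. ] y [-11.5   0.5  11.6]
129 296
plate z 0.04927566173792372 20379
handle [0.50082574 0.19931566 0.09284071] 1764 ((499.5863952636719, 197.12583923339844), 11.322854995727539)
```

View pics/fin.png

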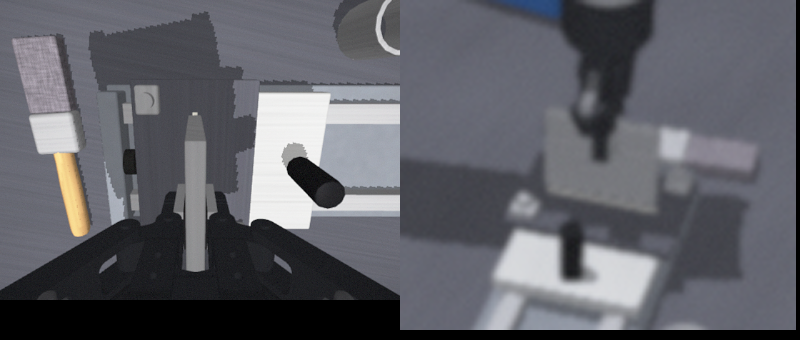

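The wrist view shows the web over the line (x≈195), with a small bright chalk dot at (194,114) beyond its far end; carriage unmoved. I measure that overhang and nudge.

Run:
```python
from h import *
c=cam('wrist'); P=cloud(c); s=get_state(); print('cam',c['o'])
a=np.radians(11.25); ex=np.array([np.cos(a),np.sin(a)]); ey=np.array([-np.sin(a),np.cos(a)])
sub=c['frame'][145:175,255:292].min(2); zz=P[145:175,255:292]
m=(sub>170)
L=(P[...,:2]-[.4817,.2869])@np.c_[ex,ey]
for v in range(148,186,2):
    u=int(270+np.argmax(c['frame'][v,262:284].min(1)))-8; print(v,u,c['frame'][v,u].tolist(),'z',P[v,u,2].round(4),'along',(L[v,u]*1000).round(1))
```

```text
cam [0.55589653 0.30173505 0.24114079]
148 262 [85, 76, 80] z 0.0491 along [54.8  6.1]
150 263 [86, 79, 80] z 0.0488 along [53.6  5.6]
152 263 [84, 79, 79] z 0.05 along [52.6  5.5]
154 278 [84, 78, 79] z 0.0492 along [51.4 -2.9]
156 274 [85, 79, 80] z 0.0491 along [50.3 -0.7]
158 270 [205, 217, 220] z 0.0488 along [49.1  1.6]
160 270 [203, 215, 220] z 0.0502 along [48.2  1.6]
162 265 [111, 112, 109] z 0.0603 along [48.6  4.2]
164 264 [112, 110, 111] z 0.0681 along [48.7  4.5]
166 265 [112, 113, 113] z 0.0745 along [48.7  3.9]
168 267 [112, 110, 111] z 0.0806 along [48.7  2.8]
170 271 [114, 113, 111] z 0.085 along [48.5  0.9]
172 263 [115, 114, 113] z 0.0896 along [48.4  4.5]
174 271 [110, 110, 109] z 0.0956 along [48.6  0.8]
176 264 [113, 110, 111] z 0.1007 along [48.7  3.7]
178 269 [114, 114, 113] z 0.1053 along [48.8  1.6]
180 277 [114, 113, 117] z 0.1096 along [48.8 -1.6]
182 282 [115, 113, 113] z 0.1137 along [48.9 -3.5]
184 265 [115, 113, 112] z 0.1162 along [48.6  3. ]
```

```bash
cat > lat.py <<'E'
from h import *
a=np.radians(11.25); A=np.c_[[np.cos(a),np.sin(a)],[-np.sin(a),np.cos(a)]]
c=cam('wrist'); P=cloud(c); L=(P[...,:2]-[.4817,.2869])@A*1000; Z=P[...,2]; g=c['frame'].min(2)
near=(abs(L[...,1])<12)&(L[...,0]>43)&(L[...,0]<56)
ch=near&(g>150)&(Z<.054)
if ch.any(): print('chalk y',L[ch][:,1].min(),L[ch][:,1].max(),L[ch][:,1].mean(),'xmax',L[ch][:,0].max())
for z in(.06,.07,.09,.11,.125):
    f=near&(abs(Z-z)<.004); q=L[f]; print(z,len(q),'y',q[:,1].min().round(1),q[:,1].max().round(1),q[:,1].mean().round(1),'x',np.median(q[:,0]).round(1))
f=near&(Z>.053)&(Z<.13); print('lowest web z',np.percentile(Z[f],[0,.5,1,2]).round(4))
E
python3 lat.py; python3 -m crank '[[[0.6,0,0],0,255],[[1.2,0,0],0,255],[[1.2,0,0],0,255],[[1.2,0,0],0,255]]'|sed -n 2p; python3 lat.py
```

```text
chalk y -1.224214919596954 2.1829682335517973 0.4798207137169998 xmax 49.836686257827274
0.06 23 y -4.4 4.8 0.6 x 48.6
0.07 44 y -4.7 5.1 0.2 x 48.6
0.09 65 y -4.7 4.9 0.2 x 48.7
0.11 96 y -4.8 4.8 -0.1 x 48.8
0.125 139 y -5.1 4.8 -0.1 x 48.8
lowest web z [0.0591 0.0598 0.0605 0.0613]
eef_pos: [0.4833, 0.2879, 0.0993]
chalk y -1.2215055241482922 2.1782758176930384 0.5618556595748665 xmax 49.95050003744308
0.06 26 y -4.4 4.8 0.2 x 49.8
0.07 47 y -4.7 5.0 0.4 x 49.9
0.09 65 y -4.6 4.9 0.1 x 49.9
0.11 95 y -4.8 4.7 -0.1 x 50.0
0.125 138 y -5.1 4.8 -0.0 x 50.0
lowest web z [0.0578 0.0599 0.0603 0.0614]
```

```bash
python3 -m crank '[[[0,0,0],0,255],[[0,0,0],0,255],[[0,0,0],0,255],[[0,0,0],0,255],[[0,0,0],0,255]]'; python3 -c "
from plant import ctrl
print(ctrl.sign_off())"
```

```text
time: 19.9
eef_pos: [0.4833, 0.2879, 0.0993]
tcp_rot: [0.995, 0.099, 0.0, -0.0]
contact_force: [-0.1, 0.9, -5.9]
opening: 0.103
finger_force: 97.6
the job is handed in; nothing more can be done
None
```

The job was handed in at 19.9 s: the carriage is home against its stop, and the web is held upright along the chalk line with its measured far end on the line's end, about 8 mm above the base plate.

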